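Shim the rocking comparator

ROBOT

A 6-joint arm with a two-finger parallel gripper is mounted at the origin on the work surface. World frame = base frame: x ahead of the robot, y to its left, z up, the work surface at z = 0. Lengths are in mm, angles in rad, forces in N, time in s.
With the tool pointing down it reaches from about 275 to 775 mm from the base axis. Payload 14.6 kg.
Tool frame: the origin (TCP) lies at the very end of the fingers, on their centre line; the grasp point (between the pads) lies 19 mm behind it; z points along the fingers, y is the direction in which the jaws open and shut (so a half turn about z gives the same grasp; the last joint's range is limited). The gripper opens to 85 mm and grips with 20 to 120 N. Pads are 22 mm wide; open, the fingers measure 114 mm over their backs; the gripper's body (76 mm by 85 mm) begins 54 mm behind the grasp point. The pads swing forward as they close: fully open they stand 13 mm farther back than shut.
Start: joints at [1.006, 0.263, -0.048, 1.259, 0, 1.415], TCP at [209.178, 481.532, 231.278] pointing down, gripper open.
Joint ranges: [-2.65, 2.65], [-0.89, 1.7], [-1.18, 1.37], [-2.13, 2.11], [-1.35, 1.29], [-3.14, 3.14]. Speed limits (rad/s): [1.89, 1.89, 2.57, 2.79, 3.14, 3.14].

INTERFACE

Orientations are given as a 3x3 rotation matrix whose columns are the frame's x, y, z axes.
In Python, from plant import state, read_camera, calibration, sign_off gives the robot as it stands.
- The arm moves only by the shell command python3 -m inch 'ROWS'. ROWS is JSON, a list of rows, each an object with "twist": the turn, a rotation vector about the tool's x, y, z in rad, a list of three; "linear": the shift along the tool's x, y, z in m, a list of three; "claw": the gripper's target within -1 to 1 (fully open at 1, half-way at 0, shut at -1). A call has 1 to 12 rows; each row is the pose to reach, as a shift and turn from the pose commanded when the call began, along the tool's axes at that moment; what a row does not reach only later rows make up. A row lasts 1/10 s, in which the tool goes at most 50 mm and 8.59 degrees, less where a joint would pass 70% of its speed; a pose out of reach is approached as far as the arm can. A call with a gripper value outside its range is refused whole. The fingers move at their own pace and stop on an object; the grip force is fixed at half the most. Time passes only in rows, so rows that repeat a pose let the fingers close. It gives the time, the measured TCP pose, the force and the opening at its end, in the units of the state.
- state(): the state, without advancing time (a new reading comes with each control period).
- read_camera(name): name is "scene" or "side" or "wrist"; returns (picture, depth): 384x512x3 uint8, red, green, blue; 384x512 float32, mm along the optical axis (not along the pixel's ray), 0 where there is no reading.
- calibration(name): a dict with "fx", "fy", "cx", "cy" (pixels), "R" (3x3) and "t" (3): a world point X has camera coordinates R X + t; the wrist camera has in their place "tool_from_camera" (4x4, takes a point from camera to tool coordinates, whose origin is the TCP and whose axes are the flange's). Camera axes: x right, y down, z forward; pixel columns grow to the right and rows downward; lengths in mm; the calibration is good to about 2 mm. A picture is of the moment at which its call begins: read the wrist's pose just before it. calibration takes no time and is no camera call.
- sign_off(): hands the job in, once; it reports no verdict.
The state is a dict: "time_s": time; "joints": joint angles; "qd": joint speeds; "effort": joint torques, N m; "position": TCP position; "tcp_rot": TCP orientation; "wrist_force": force on the tool from outside, world axes, zero at the start; "wrist_torque": the same for the moment, N m; "finger_gap": opening from 0.0 (shut) to 1.0 (fully open).
Only numpy, scipy, OpenCV 4.12 (cv2) and the standard library are available. Lean on these libraries where they do the work, as an engineer would, in place of code of your own. Each camera call takes 0.05 s, during which the arm holds its last target.

TASK

The comparator with the blue head rocks on the bench because its left foot, the bare brass one, has lost its pad and hangs in the air. Push the red wedge shim along the table, thin edge first, under that brass foot until the comparator stands level and no longer rocks, and leave the wedge there, carrying the foot. Only push the wedge: do not pick it up or ram it, do not touch the comparator, and leave everything else where it stands.

Things in the scene. Friction and masses are not known exactly. Their poses are not given: they have to be found in the camera images.
- stand: The comparator's two padded feet, fixed on the table, 70 mm to either side of this origin along x. The instrument rocks about that line (x axis at table height) and cannot slide. y points to the left ear, z up. Granite base 200 (x) by 170 mm, 27 to 63 mm high; 42 mm wide ears, 35 to 61 mm high, reach y = +-145 mm; white column and blue head up to 313 mm, within 70 mm of the x axis.
- comparator (a joint): Rocking angle of the instrument (rad): 0 = level, all four feet firm (it cannot go past this); 0.042 = rocked fully down on the left, where it rests at first under its own weight with the brass foot still clear of the table. Held level, it loads the wedge with a few newtons.
- short_foot (a point): Lowest point of the bare brass foot under the left ear, a ball of 12 mm radius, 120 mm from the rocking axis along the stand's +y. It hangs 7 mm above the table at first and 12 mm above it when the instrument is level.
- shim: Red plastic wedge, 120 mm long (y), 50 mm wide (x), flat below, about 90 g, loose on the table. Origin at the centre of its underside. The top slopes evenly from 2 mm thick at the thin edge (y = -60 mm) to 20 mm at the heel (y = +60 mm). Pushing it in takes some 3 to 10 N until it jams; it stays where it is when let go.
- shim_tip (a point): Middle of the wedge's thin edge, 1 mm above its underside. The wedge first meets the brass foot when this edge is about 33 mm past the foot's centre; the instrument is level when it is about 70 mm past it. There the wedge jams and the push rises steeply.
- shim_heel (a point): Middle of the wedge's heel, an upright flat face 50 mm wide and 20 mm high: the place to push. The point lies 10 mm above the underside. Three dark ribs on top mark the heel end.
- vblock: Bystander: dark steel V-block, 50 x 45 x 42 mm, origin under its centre.
- gauge_block: Bystander: bright steel block, 60 x 30 x 12 mm, origin under its centre.
- ring_gauge: Bystander: steel ring, 60 mm across, 18 mm high, origin under its centre.
- plug_gauge: Bystander: standing plug gauge, steel 34 mm across with a green grip, 75 mm high, origin under its centre.
- mug: Bystander: blue mug, 80 mm across, 95 mm high, origin under its centre.
- screwdriver: Bystander: yellow screwdriver lying on the table along its x axis, 190 mm long.
There are look-alikes about, which are no part of the job. There is more than one size of the shim; the job needs the smallest.

How it is judged:
By the outcome, as a careful person would: the job done as asked, in the order asked, and still so for the second after the job is handed in, with the robot touching nothing.
It also fails if it takes over 51 s, if anything falls off the work surface, if the arm or the gripper's body presses on something with over 40 N, if the wrist force passes 120 N, or if a joint passes its speed limit or range.

## Working session

There is one attempt and no reset: what is moved stays moved. The work goes in short steps, Python scripts to look and compute and a shell command to move; the robot and the scene stay as the last step left them, time stands still between calls to the robot, and variables do not carry over. Pictures are saved under pics/ and viewed, and the job is handed in when it is done.

```bash
ls; mkdir -p pics
python3 - <<'E'
from plant import *
import cv2,numpy as np
s=state();print(s['time_s'],s['position'],np.round(s['tcp_rot'],3),s['wrist_force'],s['finger_gap'])
for n in('scene','side','wrist'):
    p,d=read_camera(n);cv2.imwrite(f'pics/{n}0.png',p[:,:,::-1]);np.savez(f'pics/{n}0.npz',p=p,d=d)
    print(n,calibration(n))
E
```

```text
pics
0.0 [209.02465361 481.30857515 230.84199013] [[-0.917  0.398 -0.001]
 [ 0.398  0.917 -0.001]
 [ 0.    -0.001 -1.   ]] [ 0.95529104 -0.16933496 -0.41330248] 1.0039651977553703
scene {'fx': 465.99098286941535, 'fy': 465.99098286941535, 'cx': 249.90233304838216, 'cy': 196.79361142835012, 'R': array([[ 0.86180428,  0.50723391, -0.00267275],
       [ 0.38231891, -0.65301511, -0.65376105],
       [-0.33335512,  0.56239223, -0.75669633]]), 't': array([-447.39660464, -179.71039945, 1505.36659663])}
side {'fx': 349.94080234445573, 'fy': 349.94080234445573, 'cx': 256.5516743389643, 'cy': 193.37054471934886, 'R': array([[ 0.58242721,  0.81267707, -0.01828979],
       [ 0.51188606, -0.38414989, -0.7683759 ],
       [-0.6314675 ,  0.43816074, -0.63973741]]), 't': array([-305.48867867, -225.68704554, 1570.08963322])}
wrist {'fx': 310.10433515868954, 'fy': 310.10433515868954, 'cx': 259.0579398557396, 'cy': 189.9091250543942, 'tool_from_camera': array([[-6.06921729e-04, -9.64689325e-01, -2.63389709e-01,
         6.66325424e+01],
       [ 9.99999790e-01, -5.25848665e-04, -3.78302587e-04,
        -5.29214077e-01],
       [ 2.26441340e-04, -2.63389883e-01,  9.64689441e-01,
        -1.42088755e+02],
       [ 0.00000000e+00,  0.00000000e+00,  0.00000000e+00,
         1.00000000e+00]])}
```

View pics/scene0.png

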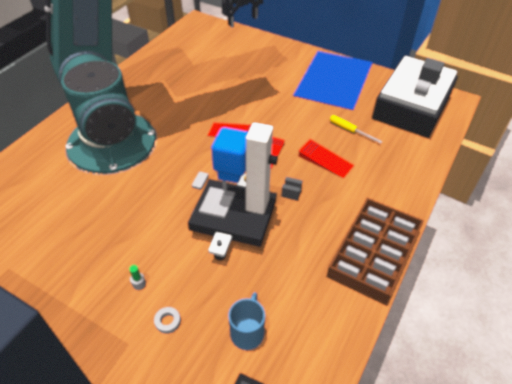

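View pics/side0.png

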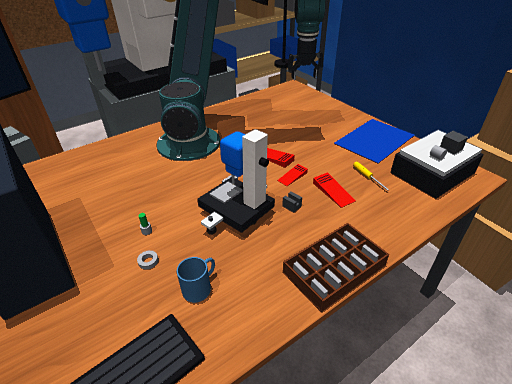

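View pics/wrist0.png

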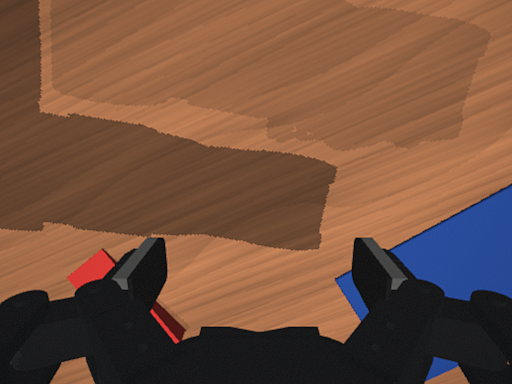

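```bash
cat > h.py <<'E'
import numpy as np,cv2
from plant import calibration
def ray(n,uv,z):
    c=calibration(n);R,t=c['R'],c['t'];o=-R.T@t
    uv=np.atleast_2d(uv).astype(float)
    d=np.c_[(uv[:,0]-c['cx'])/c['fx'],(uv[:,1]-c['cy'])/c['fy'],np.ones(len(uv))]@R
    return o+d*((z-o[2])/d[:,2])[:,None]
def cloud(n,d):
    c=calibration(n);R,t=c['R'],c['t'];v,u=np.mgrid[:384,:512]
    P=np.stack([(u-c['cx'])/c['fx']*d,(v-c['cy'])/c['fy']*d,d],-1)-t
    return P@R
def proj(n,X):
    c=calibration(n);x=np.atleast_2d(X)@c['R'].T+c['t']
    return np.c_[x[:,0]/x[:,2]*c['fx']+c['cx'],x[:,1]/x[:,2]*c['fy']+c['cy']]
E
python3 - <<'E'
from h import *
for n in('scene','side'):
    f=np.load(f'pics/{n}0.npz');p,d=f['p'],f['d']
    x0,y0,w,h=(170,90,220,180) if n=='scene' else (180,100,220,160)
    cv2.imwrite(f'pics/{n}_crop.png',cv2.resize(p[y0:y0+h,x0:x0+w,::-1],None,fx=3.6,fy=3.3,interpolation=cv2.INTER_CUBIC))
    P=cloud(n,d);hs=cv2.cvtColor(p,cv2.COLOR_RGB2HSV)
    m=(((hs[...,0]<5)|(hs[...,0]>175))&(hs[...,1]>200)&(hs[...,2]>90)).astype(np.uint8)
    k,l,st,ce=cv2.connectedComponentsWithStats(m)
    for i in range(1,k):
        if st[i,4]<40:continue
        q=P[(l==i)&(d>0)]
        r=cv2.minAreaRect(q[:,:2].astype(np.float32))
        print(n,st[i],np.round(q.mean(0)),'z',np.round(np.percentile(q[:,2],[2,98]),1),r)
        print(np.round(cv2.boxPoints(r)))
E
```

```text
scene [210 124  39  12 145] [288. 232.   9.] z [ 1.4 21.9] ((305.4856262207031, 229.20457458496094), (120.02203369140625, 64.7945785522461), 20.693134307861328)
[[238. 238.]
 [261. 178.]
 [373. 220.]
 [350. 281.]]
scene [272 138  11  18 132] [483. 227.  22.] z [  6.1 244.1] ((528.8765869140625, 122.74099731445312), (28.420917510986328, 311.858642578125), 23.270713806152344)
[[454. 260.]
 [577. -26.]
 [604. -15.]
 [480. 272.]]
scene [300 141  52  36 820] [631. 262.  13.] z [ 1.1 25.4] ((633.0244750976562, 264.78778076171875), (67.95740509033203, 154.79010009765625), 84.49586486816406)
[[553. 238.]
 [707. 224.]
 [713. 291.]
 [559. 306.]]
side [267 148  28  19 286] [347. 237.  17.] z [ 3.5 27.8] ((329.9309387207031, 237.0277099609375), (142.34535217285156, 74.519287109375), 10.984545707702637)
[[253. 260.]
 [267. 187.]
 [407. 214.]
 [393. 287.]]
side [278 164  30  22 268] [471. 207.  11.] z [ 1.8 21. ] ((470.1761169433594, 208.80555725097656), (50.59967803955078, 119.91631317138672), 8.668577194213867)
[[436. 264.]
 [454. 146.]
 [504. 153.]
 [486. 272.]]
side [313 172  43  36 640] [634. 267.  14.] z [ 1.9 27.5] ((619.2025146484375, 271.05767822265625), (72.23136901855469, 190.86216735839844), 84.43394470214844)
[[521. 244.]
 [711. 226.]
 [718. 298.]
 [528. 316.]]
```

View pics/scene_crop.png

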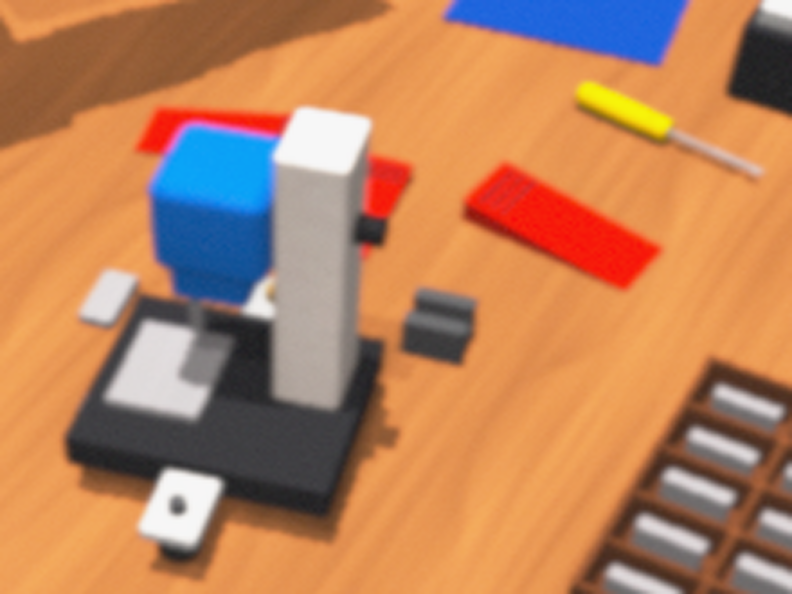

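View pics/side_crop.png

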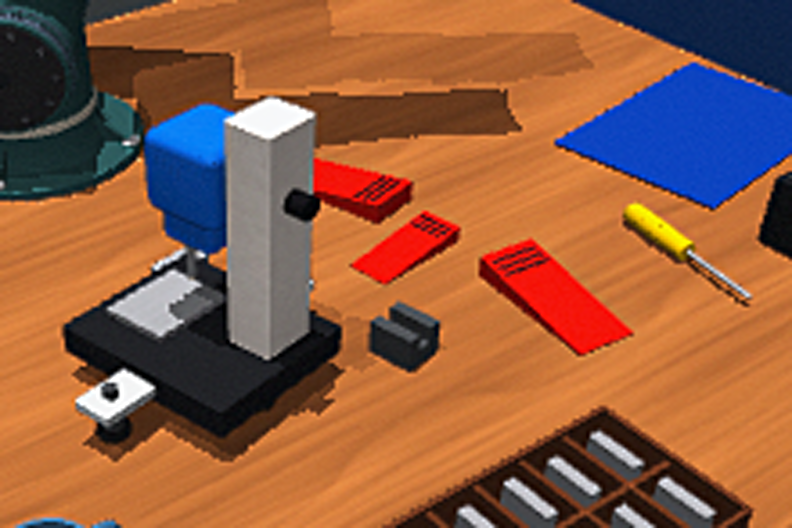

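Run:
```python
from h import *
for n in('scene','side'):
    f=np.load(f'pics/{n}0.npz');p,d=f['p'],f['d']
    P=cloud(n,d)
    box=(P[...,0]>250)&(P[...,0]<650)&(P[...,1]>-250)&(P[...,1]<200)&(d>0)
    m=box&(P[...,2]>50)&(P[...,2]<78)
    m=cv2.morphologyEx(m.astype(np.uint8),cv2.MORPH_OPEN,np.ones((2,2)))
    k,l,st,ce=cv2.connectedComponentsWithStats(m)
    for i in range(1,k):
        if st[i,4]<25:continue
        q=P[l==i];print(n,st[i],np.round(q.mean(0)),np.round(cv2.boxPoints(cv2.minAreaRect(q[:,:2].astype(np.float32)))).tolist())
    vis=p[:,:,::-1].copy();
    # draw wedge box check
    for X in [(436,264,0),(486,272,0),(454,146,0),(504,153,0)]:
        print(n,X,proj(n,X).round())
# ortho view z=63
import cv2
f=np.load('pics/side0.npz');p=f['p']
def ortho(n,p,z):
    xs,ys=np.meshgrid(np.arange(250,650,1.),np.arange(320,-230,-1.))
    uv=proj(n,np.c_[xs.ravel(),ys.ravel(),np.full(xs.size,z)]).astype(np.float32)
    return cv2.remap(p,uv[:,0].reshape(xs.shape),uv[:,1].reshape(xs.shape),cv2.INTER_LINEAR)
a=ortho('side',p,62);b=ortho('scene',np.load('pics/scene0.npz')['p'],62)
o=np.hstack([a,b])
for k in range(0,550,50):
    cv2.putText(o,str(320-k),(0,k+4),0,.35,(0,0,0));cv2.line(o,(0,k),(800,k),(0,0,0) ,1) if 0 else None
for k in range(0,400,50): cv2.putText(o,str(250+k),(k,545),0,.35,(0,0,0))
cv2.imwrite('pics/ortho.png',o[:,:,::-1])
```

```text
scene [ 188  180   90   75 3617] [ 522. -109.   68.] [[363.0, -24.0], [751.0, -835.0], [956.0, -737.0], [568.0, 74.0]]
scene (436, 264, 0) [[269. 140.]]
scene (486, 272, 0) [[284. 143.]]
scene (454, 146, 0) [[256. 164.]]
scene (504, 153, 0) [[271. 168.]]
side [ 199  179   77   50 1960] [ 536. -107.   67.] [[347.0, -101.0], [1126.0, -725.0], [1285.0, -526.0], [506.0, 98.0]]
side (436, 264, 0) [[297. 168.]]
side (486, 272, 0) [[307. 173.]]
side (454, 146, 0) [[277. 181.]]
side (504, 153, 0) [[286. 186.]]
```

View pics/ortho.png

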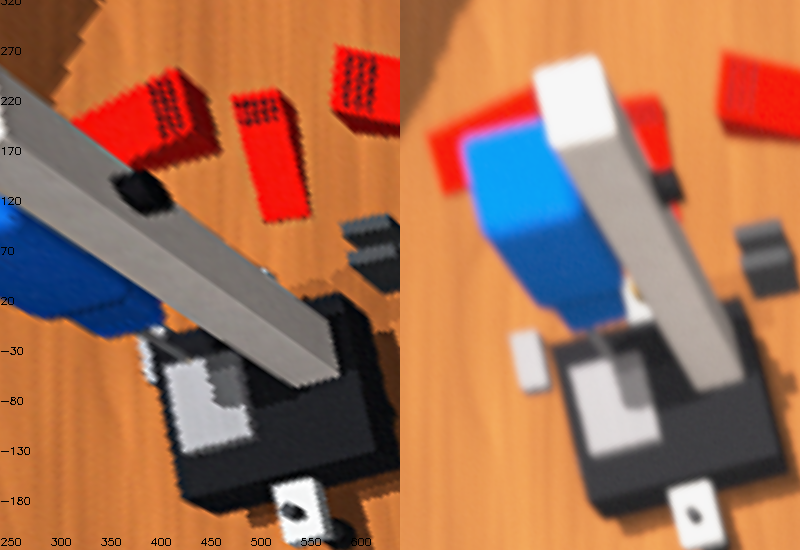

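Three red wedges are visible. The smallest, at about (470, 208) with its ribs towards +y, is the 50×120 one. The left ear is hidden behind the column, so I'll bring the wrist camera over it.

```bash
python3 -m inch '[{"twist":[0,0,0.3],"linear":[-0.1,-0.062,-0.01],"claw":1},{"twist":[0,0,0.3],"linear":[-0.1,-0.062,-0.01],"claw":1},{"twist":[0,0,0.3],"linear":[-0.1,-0.062,-0.01],"claw":1},{"twist":[0,0,0.96],"linear":[-0.396,-0.249,-0.02],"claw":1},{"twist":[0,0,0.96],"linear":[-0.396,-0.249,-0.02],"claw":1},{"twist":[0,0,0.96],"linear":[-0.396,-0.249,-0.02],"claw":1},{"twist":[0,0,0.96],"linear":[-0.396,-0.249,-0.02],"claw":1},{"twist":[0,0,0.96],"linear":[-0.396,-0.249,-0.02],"claw":1},{"twist":[0,0,0.96],"linear":[-0.396,-0.249,-0.02],"claw":1},{"twist":[0,0,0.96],"linear":[-0.396,-0.249,-0.02],"claw":1},{"twist":[0,0,0.96],"linear":[-0.396,-0.249,-0.02],"claw":1},{"twist":[0,0,0.96],"linear":[-0.396,-0.249,-0.02],"claw":1}]'
```

```text
time_s: 1.35
position: [473.4, 94.5, 250.9]
tcp_rot: [[-0.197, 0.98, -0.001], [0.98, 0.197, 0.0], [0.0, -0.001, -1.0]]
wrist_force: [-0.9, 0.4, -0.2]
finger_gap: 1.003
```

```bash
cat >> h.py <<'E'
def wcam(s):
    T=calibration('wrist')['tool_from_camera'];R=np.array(s['tcp_rot'])
    return R@T[:3,:3],R@T[:3,3]+np.array(s['position'])
def wray(s,uv,z):
    c=calibration('wrist');R,o=wcam(s);uv=np.atleast_2d(uv).astype(float)
    d=np.c_[(uv[:,0]-c['cx'])/c['fx'],(uv[:,1]-c['cy'])/c['fy'],np.ones(len(uv))]@R.T
    return o+d*((z-o[2])/d[:,2])[:,None]
def wcloud(s,d):
    c=calibration('wrist');R,o=wcam(s);v,u=np.mgrid[:384,:512]
    return np.stack([(u-c['cx'])/c['fx']*d,(v-c['cy'])/c['fy']*d,d],-1)@R.T+o
def wsnap(tag):
    from plant import state,read_camera
    import pickle
    s=state();p,d=read_camera('wrist');cv2.imwrite(f'pics/{tag}.png',cv2.resize(p[:,:,::-1],None,fx=1.5,fy=1.5))
    pickle.dump((s,p,d),open(f'pics/{tag}.pkl','wb'));return s,p,d
E
python3 -c "
from h import *
wsnap('w1')"
```

```text
(no output)
```

View pics/w1.png

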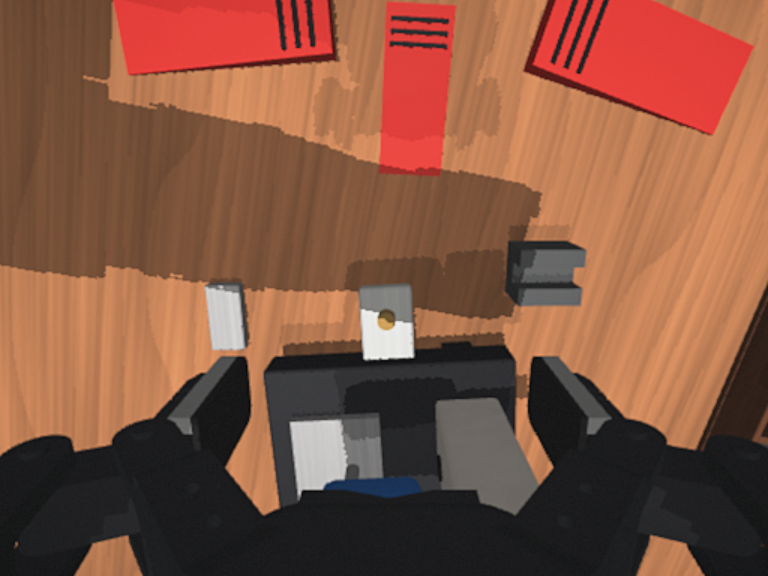

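The view shows the left ear with its brass stud at (387,320), the small wedge with its thin edge at y≈172 and centred at x≈411, the base's near edge along y≈365, and the V-block at (545,272). Next I'll measure these.

Run:
```python
from h import *
import pickle
s,p,d=pickle.load(open('pics/w1.pkl','rb'))
P=wcloud(s,d);hs=cv2.cvtColor(p,cv2.COLOR_RGB2HSV)
# wedge
m=(((hs[...,0]<5)|(hs[...,0]>174))&(hs[...,1]>150)&(hs[...,2]>60)).astype(np.uint8)
m=cv2.morphologyEx(m,cv2.MORPH_CLOSE,np.ones((7,7)))
k,l,st,ce=cv2.connectedComponentsWithStats(m)
for i in range(1,k):
    if st[i,4]<300:continue
    q=P[(l==i)&(d>0)];print(st[i],np.round(cv2.boxPoints(cv2.minAreaRect(q[:,:2].astype(np.float32))),1).tolist(),q[:,2].min(),q[:,2].max())
# ear: z 45-72, bright
ear=(P[...,2]>45)&(P[...,2]<72)&(hs[...,1]<60)&(hs[...,2]>80)
ear[:180]=0;ear[245:]=0;ear[:,:225]=0;ear[:,290:]=0
k,l,st,ce=cv2.connectedComponentsWithStats(cv2.morphologyEx(ear.astype(np.uint8),cv2.MORPH_CLOSE,np.ones((9,9))))
i=1+st[1:,4].argmax();q=P[l==i];print('ear',st[i],np.round(q.mean(0),1),'z',np.percentile(q[:,2],[2,50,98]),cv2.minAreaRect(q[:,:2].astype(np.float32)))
print(np.round(cv2.boxPoints(cv2.minAreaRect(q[:,:2].astype(np.float32))),1))
A=np.c_[q[:,:2]-q[:,:2].mean(0),np.ones(len(q))];print('ear plane',np.linalg.lstsq(A,q[:,2],rcond=None)[0])
# ear side edges: per row left/right at ear
for r in range(194,238,6):
    c=np.where(l[r]==i)[0]
    if len(c):print(r,P[r,c[0]].round(1),P[r,c[-1]].round(1))
# tabletop check
print('table',np.median(P[150:170,60:200,2]))
st_px=wray(s,[(387/1.5,320/1.5)],57);print('stud',st_px)
```

```text
[  75    0  149   50 6414] [[233.6999969482422, 230.6999969482422], [246.3000030517578, 180.39999389648438], [406.5, 220.39999389648438], [394.0, 270.70001220703125]] -2.9588344878097814 27.911167530803084
[ 253    0   51  118 5058] [[434.79998779296875, 273.29998779296875], [454.0, 146.1999969482422], [503.6000061035156, 153.6999969482422], [484.3999938964844, 280.79998779296875]] -3.4411996291102014 21.051517691738525
[ 350    0  153   90 8899] [[548.5999755859375, 243.8000030517578], [710.5999755859375, 228.0], [718.0999755859375, 304.5], [556.0999755859375, 320.29998779296875]] -2.45198106956002 28.081420607053474
ear [243 197  33  44 637] [488.1  19.9  45.8] z [42.63483425 44.3667594  54.96519107] ((466.6720886230469, 79.39663696289062), (38.76551055908203, 156.072509765625), 17.958871841430664)
[[424.2 147.7]
 [472.3  -0.8]
 [509.2  11.1]
 [461.  159.6]]
ear plane [-0.29043403  0.9391945  45.76297794]
200 [482.1  53.5  42.2] [482.1  53.5  42.2]
206 [481.1  46.7  45.4] [483.4  47.3  45.7]
212 [486.5  43.6  54.9] [487.5  44.2  56.1]
218 [474.8  29.5  43.7] [495.9  33.6  43.3]
224 [471.5  21.4  44.8] [502.   27.6  44.8]
230 [472.9  13.7  44.6] [506.   20.6  45.1]
236 [472.    5.3  44.1] [507.5  13.2  45.7]
table -0.6147109054892894
stud [[482.12433304  41.7948556   57.        ]]
```

Run:
```python
from h import *
import pickle
s,p,d=pickle.load(open('pics/w1.pkl','rb'))
cv2.imwrite('pics/w1c.png',cv2.resize(p[170:300,160:360,::-1],None,fx=4,fy=4,interpolation=cv2.INTER_CUBIC))
P=wcloud(s,d)
for uv in [(250,195),(265,195),(255,230),(270,230),(257,213)]: print(uv,P[uv[1],uv[0]].round(1))
print('base',P[262,190].round(1),P[255,320].round(1),P[260,250].round(1))
print(wray(s,np.array([(360,286),(412,284),(414,357),(365,359)])/1.5,45).round(1))
```

```text
(250, 195) [469.4  56.9  41.3]
(265, 195) [486.7  60.5  41.8]
(255, 230) [483.5  16.1  45.1]
(270, 230) [501.4  19.2  44.1]
(257, 213) [481.   41.5  55.6]
base [414.6 -33.4  59.6] [563.8   6.3  60.2] [484.1 -16.5  60. ]
[[456.9  60.9  45. ]
 [496.1  70.4  45. ]
 [510.6  10.8  45. ]
 [472.    1.3  45. ]]
```

View pics/w1c.png

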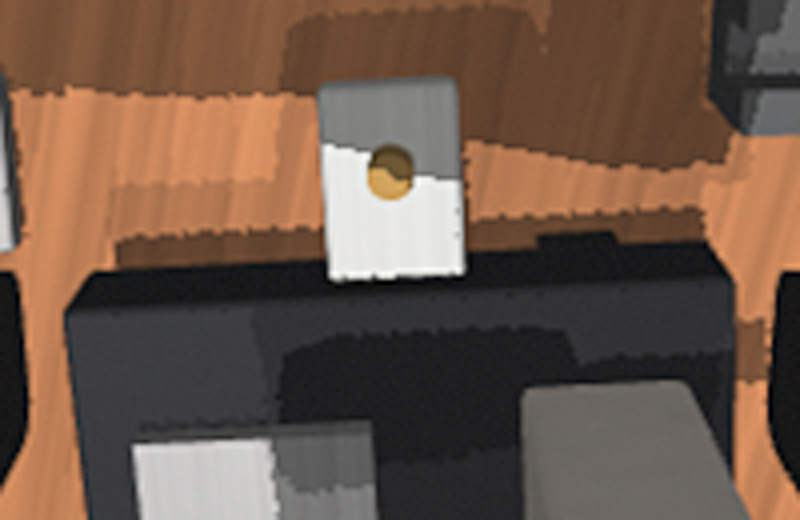

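Run:
```python
from h import *
import pickle
s,p,d=pickle.load(open('pics/w1.pkl','rb'))
f=lambda a,z:wray(s,np.array(a)/4+[160,170],z)[:,:2]
o=f([(320,82),(457,77)],42.3);i=f([(463,277),(330,280)],45)
b=f([(68,313),(732,280)],60);st=f([(391,172)],55.5)
print('outer',o.round(1),'inner',i.round(1),'stud',st.round(1),'base',b.round(1),np.linalg.norm(b[1]-b[0]),np.linalg.norm(o[1]-o[0]))
ang=lambda v:np.degrees(np.arctan2(v[1],v[0]))
print('x-axis angles',ang(b[1]-b[0]),ang(o[1]-o[0]),'y',ang(o.mean(0)-i.mean(0))-90)
a=np.radians(np.mean([ang(b[1]-b[0]),ang(o.mean(0)-i.mean(0))-90]));ex=np.array([np.cos(a),np.sin(a)]);ey=np.array([-ex[1],ex[0]])
foot=o.mean(0)-25*ey; print('yaw',np.degrees(a),'foot from outer',foot,'from base',b.mean(0)+35*ey,'stud offset',st)
# wedge corners, top at z 20 heel, 2 at tip
F=lambda a,z:wray(s,np.array(a)/1.5,z)[:,:2]
t=F([(381,172),(440,176)],2);h=F([(388,3),(456,6)],20);print('tip',t.round(1),t.mean(0),'heel',h.round(1),h.mean(0),ang(t.mean(0)-h.mean(0)),np.linalg.norm(t.mean(0)-h.mean(0)),np.linalg.norm(t[1]-t[0]),np.linalg.norm(h[1]-h[0]))
```

```text
outer [[456.8  60.3]
 [495.9  69.7]] inner [[5.106e+02 9.100e+00]
 [4.711e+02 2.000e-01]] stud [[481.9  41.6]] base [[397.2 -18.4]
 [585.4  30.1]] 194.3197516244531 40.18197561605508
x-axis angles 14.465794736949071 13.523734168738486 y 13.516059059632227
yaw 13.990926898290649 foot from outer [482.41457196  40.73206445] from base [482.82875339  39.80976131] stud offset [[481.86065595  41.61191474]]
tip [[455.9 147.1]
 [503.8 153.5]] [479.84667171 150.31700122] heel [[438.4 263.7]
 [486.4 271.3]] [462.39298893 267.50612763] -81.5288634468643 118.48173864174846 48.40873608630485 48.60631450831366
```

Two checks agree on the foot position, (482.4, 40.7) and (482.8, 39.8), with the stand yawed about 14°. The wedge measures 118 × 48.5 mm against 120 × 50. Its tip is at (480, 150), its heel at (462, 267.5) and its heading is −81.5°, so a straight push would put the foot 14 mm off its centre line.

My plan is to push the heel about 60 mm to clear the look-alikes, nudge the wedge sideways onto the foot's line, then drive it in.

```bash
python3 -m inch '[{"twist":[0,0,0.05],"linear":[0.204,0.025,0],"claw":-1},{"twist":[0,0,0.05],"linear":[0.204,0.025,0],"claw":-1},{"twist":[0,0,0.05],"linear":[0.204,0.025,0],"claw":-1},{"twist":[0,0,0.05],"linear":[0.204,0.025,0],"claw":-1},{"twist":[0,0,0.05],"linear":[0.204,0.025,0],"claw":-1},{"twist":[0,0,0.05],"linear":[0.204,0.025,0.05],"claw":-1},{"twist":[0,0,0.05],"linear":[0.204,0.025,0.1],"claw":-1},{"twist":[0,0,0.05],"linear":[0.204,0.025,0.14],"claw":-1},{"twist":[0,0,0.05],"linear":[0.204,0.025,0.14],"claw":-1},{"twist":[0,0,0.05],"linear":[0.204,0.025,0.14],"claw":-1}]'
python3 - <<'E'
from h import *
s,p,d=wsnap('w2')
E
```

```text
time_s: 2.4
position: [456.5, 300.7, 112.4]
tcp_rot: [[-0.151, 0.988, -0.0], [0.988, 0.151, -0.0], [-0.0, -0.0, -1.0]]
wrist_force: [0.3, 0.7, 1.0]
finger_gap: 0.003
```

View pics/w2.png

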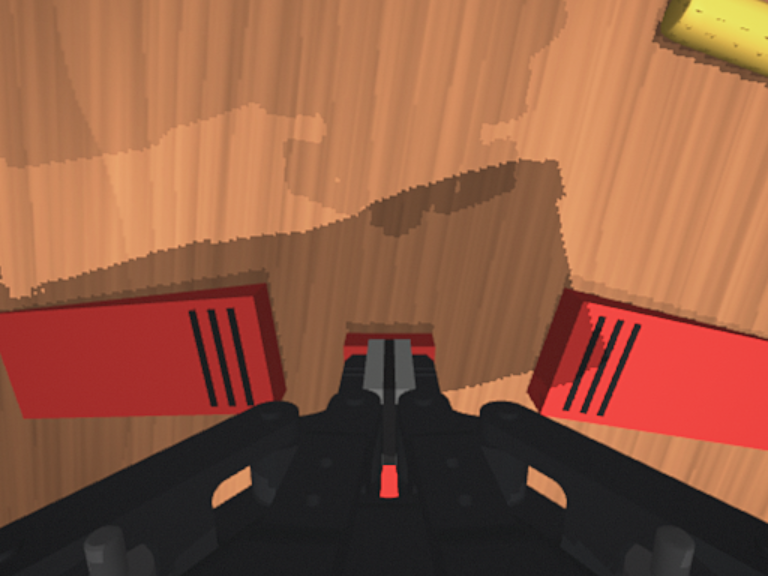

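Run:
```python
from h import *
import pickle
s,p,d=pickle.load(open('pics/w2.pkl','rb'))
print(wray(s,np.array([(346,333),(433,333)])/1.5,0),wray(s,np.array([(346,346),(433,346)])/1.5,20))
P=wcloud(s,d);print([P[r,242].round(1) for r in range(216,244,3)])
```

```text
[[436.42154099 264.70842612   0.        ]
 [486.62674981 272.37417975   0.        ]] [[438.14434945 265.20990927  20.        ]
 [484.77098328 272.32976733  20.        ]]
[array([445.5, 271.7,   0. ]), array([445.8, 268.5,  -1.2]), array([446.2, 267.1,   2.2]), array([446.6, 267. ,   8.8]), array([447. , 266.4,  13.9]), array([447.3, 265.9,  19. ]), array([447.7, 262.6,  17.6]), array([447.2, 306.1, 120.6]), array([447.4, 305.8, 123.2]), array([447.6, 306.1, 127. ])]
```

```bash
python3 -m inch '[{"twist":[0,0,0],"linear":[0,0,0.04],"claw":-1},{"twist":[0,0,0],"linear":[0,0,0.08],"claw":-1},{"twist":[0,0,0],"linear":[0,0,0.1],"claw":-1},{"twist":[0,0,0],"linear":[0,0,0.106],"claw":-1},{"twist":[0,0,0],"linear":[0,0,0.106],"claw":-1},{"twist":[0,0,0],"linear":[0,0,0.106],"claw":-1},{"twist":[0,0,0],"linear":[-0.004,0,0.106],"claw":-1},{"twist":[0,0,0],"linear":[-0.009,0,0.106],"claw":-1},{"twist":[0,0,0],"linear":[-0.013,0,0.106],"claw":-1}]'
python3 -m inch '[{"twist":[0,0,0],"linear":[-0.003,0,0],"claw":-1},{"twist":[0,0,0],"linear":[-0.006,0,0],"claw":-1},{"twist":[0,0,0],"linear":[-0.009,0,0],"claw":-1},{"twist":[0,0,0],"linear":[-0.012,0,0],"claw":-1},{"twist":[0,0,0],"linear":[-0.015,0,0],"claw":-1},{"twist":[0,0,0],"linear":[-0.018,0,0],"claw":-1}]'
```

```text
time_s: 3.35
position: [459.2, 287.0, 5.8]
tcp_rot: [[-0.15, 0.989, 0.001], [0.989, 0.15, 0.0], [0.0, 0.001, -1.0]]
wrist_force: [-0.2, -0.5, 0.0]
finger_gap: -0.003
time_s: 3.95
position: [461.7, 269.4, 5.3]
tcp_rot: [[-0.151, 0.989, 0.0], [0.989, 0.151, 0.0], [0.0, 0.0, -1.0]]
wrist_force: [-0.4, 0.5, 0.3]
finger_gap: -0.003
```

```bash
python3 -m inch '[{"twist":[0,0,0],"linear":[-0.005,0,0],"claw":-1},{"twist":[0,0,0],"linear":[-0.01,0,0],"claw":-1},{"twist":[0,0,0],"linear":[-0.015,0,0],"claw":-1},{"twist":[0,0,0],"linear":[-0.02,0,0],"claw":-1},{"twist":[0,0,0],"linear":[-0.025,0,0],"claw":-1},{"twist":[0,0,0],"linear":[-0.03,0,0],"claw":-1},{"twist":[0,0,0],"linear":[-0.035,0,0],"claw":-1},{"twist":[0,0,0],"linear":[-0.04,0,0],"claw":-1},{"twist":[0,0,0],"linear":[-0.043,0,0],"claw":-1},{"twist":[0,0,0],"linear":[-0.045,0,0],"claw":-1},{"twist":[0,0,0],"linear":[-0.045,0,0],"claw":-1}]'
python3 - <<'E'
from h import *
from plant import read_camera
s,p,d=wsnap('w3')
p,d=read_camera('side');cv2.imwrite('pics/side3.png',cv2.resize(p[100:260,180:400,::-1],None,fx=3.6,fy=3.3))
E
```

```text
time_s: 5.05
position: [468.4, 224.9, 5.2]
tcp_rot: [[-0.15, 0.989, -0.0], [0.989, 0.15, -0.0], [-0.0, -0.0, -1.0]]
wrist_force: [0.0, -0.1, 0.1]
finger_gap: -0.003
```

View pics/w3.png

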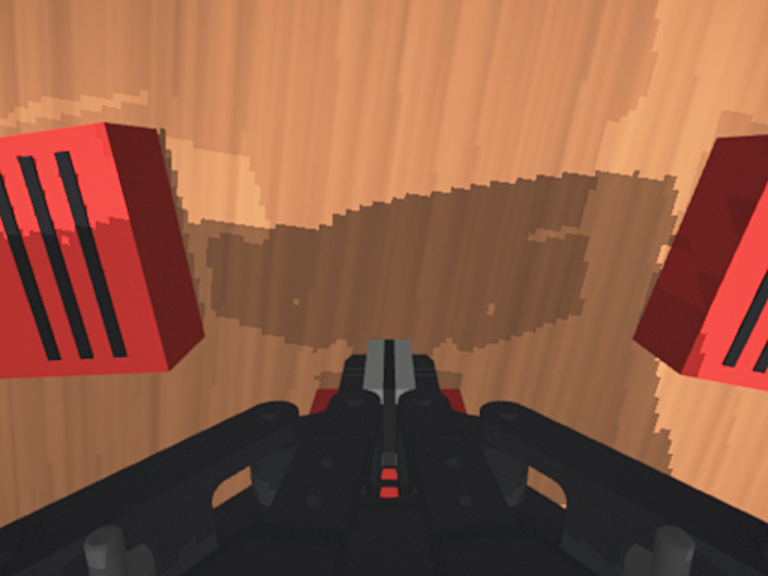

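View pics/side3.png

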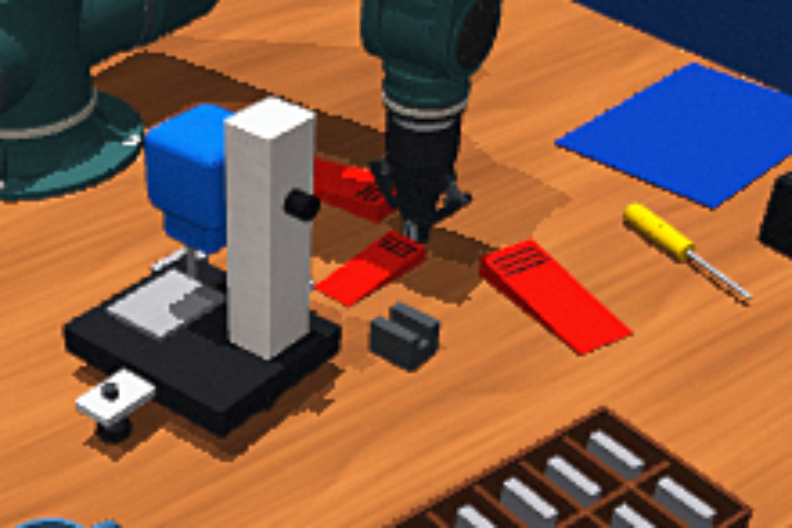

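```bash
python3 -m inch '[{"twist":[0,0,0],"linear":[0.012,0,0],"claw":-1},{"twist":[0,0,0],"linear":[0.015,0,-0.03],"claw":-1},{"twist":[0,0,0],"linear":[0.015,0,-0.08],"claw":-1},{"twist":[0,0,0],"linear":[0.015,0,-0.13],"claw":-1},{"twist":[0,0,0],"linear":[0.015,0,-0.18],"claw":-1},{"twist":[0,0,0],"linear":[-0.03,0.0,-0.2],"claw":-1},{"twist":[0,0,0],"linear":[-0.075,0.02,-0.2],"claw":-1},{"twist":[0,0,0],"linear":[-0.1,0.05,-0.2],"claw":-1},{"twist":[0,0,0],"linear":[-0.1,0.05,-0.2],"claw":-1},{"twist":[0,0,0],"linear":[-0.1,0.05,-0.2],"claw":-1}]'
python3 - <<'E'
from h import *
s,p,d=wsnap('w4')
E
```

```text
time_s: 6.15
position: [532.9, 134.1, 204.9]
tcp_rot: [[-0.15, 0.989, -0.001], [0.989, 0.15, 0.0], [0.0, -0.001, -1.0]]
wrist_force: [0.5, 0.9, -0.4]
finger_gap: 0.001
```

View pics/w4.png

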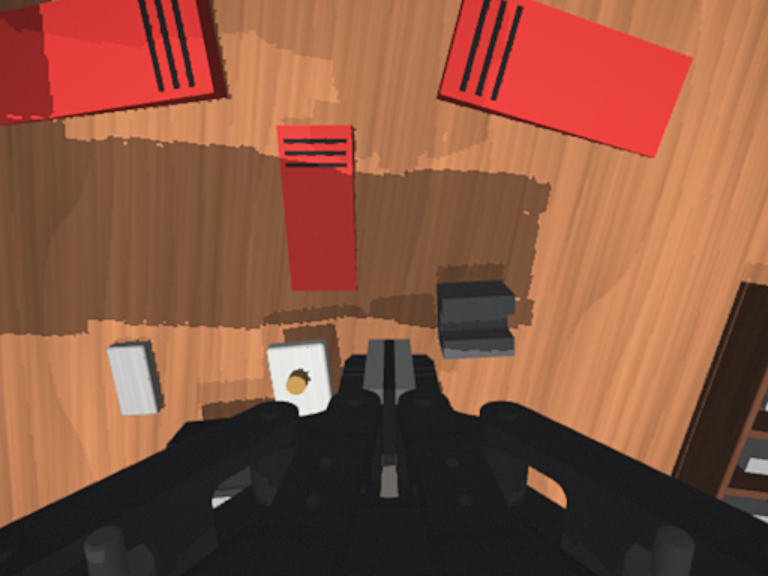

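The wedge is at (278..356, 125..291), the ear with the stud at (298,382), and the V-block at (475,320).

```bash
cat > m.py <<'E'
from h import *
def rep(s,hc,tc,stud=None,foot=np.array([482.3,40.6])):
    ang=lambda v:np.degrees(np.arctan2(v[1],v[0]))
    F=lambda a,z:wray(s,np.array(a)/1.5,z)[:,:2]
    h=F(hc,20);t=F(tc,2);H,T=h.mean(0),t.mean(0);u=(T-H)/np.linalg.norm(T-H);n=np.array([-u[1],u[0]])
    print('heel',H.round(1),'tip',T.round(1),'head',ang(u).round(1),'len',np.linalg.norm(T-H).round(1),'w',np.linalg.norm(h[1]-h[0]).round(1))
    r=foot-T;print('foot ahead of tip',(r@u).round(1),'lateral(+ = +x side)',(r@n).round(1))
    if stud is not None: print('stud',F([stud],55.5).round(1))
E
python3 - <<'E'
from m import *
import pickle
s,p,d=pickle.load(open('pics/w4.pkl','rb'))
rep(s,[(278,126),(353,125)],[(292,291),(356,291)],(298,382))
F=lambda a,z:wray(s,np.array(a)/1.5,z)[:,:2]
print('vblock',F([(437,283),(513,283),(515,355),(443,357)],40).round())
print('ear corners',F([(267,348),(325,342)],42.3))
E
```

```text
heel [471.3 212.7] tip [488.  94.] head -82.0 len 119.9 w 50.0
foot ahead of tip 52.0 lateral(+ = +x side) -13.1
stud [[483.1  42.8]]
vblock [[568. 123.]
 [619. 131.]
 [632.  79.]
 [581.  70.]]
ear corners [[457.04207026  58.69188431]
 [496.98357332  69.31665883]]
```

```bash
python3 -m inch '[{"twist":[0,0,0],"linear":[0.042,0.003,0.02],"claw":-1},{"twist":[0,0,0],"linear":[0.042,0.003,0.07],"claw":-1},{"twist":[0,0,0],"linear":[0.042,0.003,0.12],"claw":-1},{"twist":[0,0,0],"linear":[0.042,0.003,0.16],"claw":-1},{"twist":[0,0,0],"linear":[0.042,0.003,0.19],"claw":-1},{"twist":[0,0,0],"linear":[0.042,0.003,0.2],"claw":-1},{"twist":[0,0,0],"linear":[0.042,0.003,0.2],"claw":-1},{"twist":[0,0,0],"linear":[0.042,-0.002,0.2],"claw":-1},{"twist":[0,0,0],"linear":[0.042,-0.006,0.2],"claw":-1},{"twist":[0,0,0],"linear":[0.042,-0.009,0.2],"claw":-1}]'
python3 -m inch '[{"twist":[0,0,0],"linear":[0,-0.003,0],"claw":-1},{"twist":[0,0,-0.01],"linear":[0,-0.006,0],"claw":-1},{"twist":[0,0,-0.02],"linear":[0,-0.009,0],"claw":-1},{"twist":[0,0,-0.03],"linear":[0,-0.012,0],"claw":-1},{"twist":[0,0,-0.045],"linear":[0,-0.015,0],"claw":-1},{"twist":[0,0,-0.06],"linear":[0.001,-0.018,0],"claw":-1},{"twist":[0,0,-0.07],"linear":[0.001,-0.021,0],"claw":-1},{"twist":[0,0,-0.07],"linear":[0.001,-0.023,0],"claw":-1},{"twist":[0,0,-0.07],"linear":[0.001,-0.023,0],"claw":-1}]'
python3 - <<'E'
from h import *
s,p,d=wsnap('w5')
E
```

```text
time_s: 7.2
position: [517.8, 174.1, 6.5]
tcp_rot: [[-0.151, 0.989, 0.002], [0.989, 0.151, 0.0], [0.0, 0.002, -1.0]]
wrist_force: [0.2, -1.2, 0.1]
finger_gap: -0.003
time_s: 8.1
position: [494.7, 171.5, 5.4]
tcp_rot: [[-0.219, 0.976, 0.0], [0.976, 0.219, 0.0], [0.0, 0.0, -1.0]]
wrist_force: [2.7, 0.6, 4.6]
finger_gap: -0.005
```

View pics/w5.png

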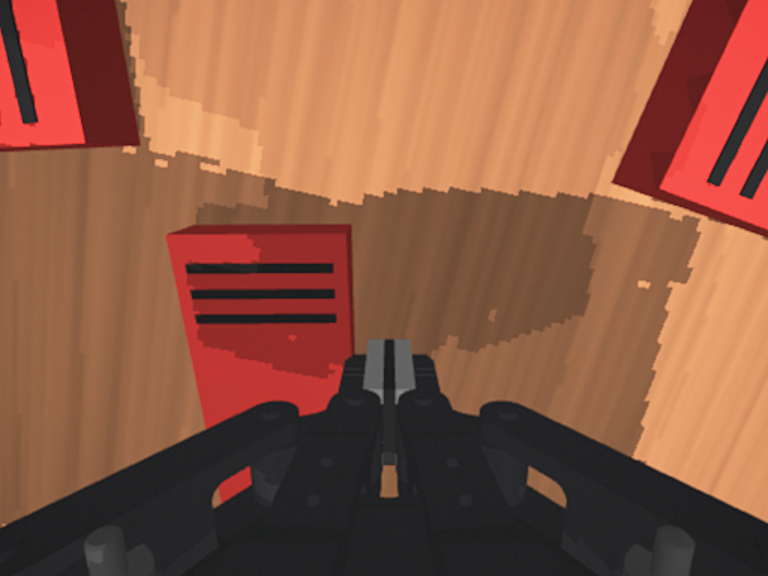

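```bash
python3 -m inch '[{"twist":[0,0,0],"linear":[0,0.01,0],"claw":-1},{"twist":[0,0,0],"linear":[0,0.02,0],"claw":-1},{"twist":[0,0,0],"linear":[0,0.03,-0.03],"claw":-1},{"twist":[0,0,0],"linear":[-0.01,0.03,-0.08],"claw":-1},{"twist":[0,0,0],"linear":[-0.02,0.03,-0.13],"claw":-1},{"twist":[0,0,0],"linear":[-0.04,0.03,-0.18],"claw":-1},{"twist":[0,0,0],"linear":[-0.04,0.03,-0.2],"claw":-1},{"twist":[0,0,0],"linear":[-0.04,0.03,-0.2],"claw":-1},{"twist":[0,0,0],"linear":[-0.04,0.03,-0.2],"claw":-1}]'
python3 - <<'E'
from h import *
s,p,d=wsnap('w6')
E
```

```text
time_s: 9.05
position: [533.2, 139.0, 205.0]
tcp_rot: [[-0.219, 0.976, -0.0], [0.976, 0.219, 0.0], [0.0, -0.0, -1.0]]
wrist_force: [-0.2, 0.1, -1.3]
finger_gap: -0.001
```

View pics/w6.png

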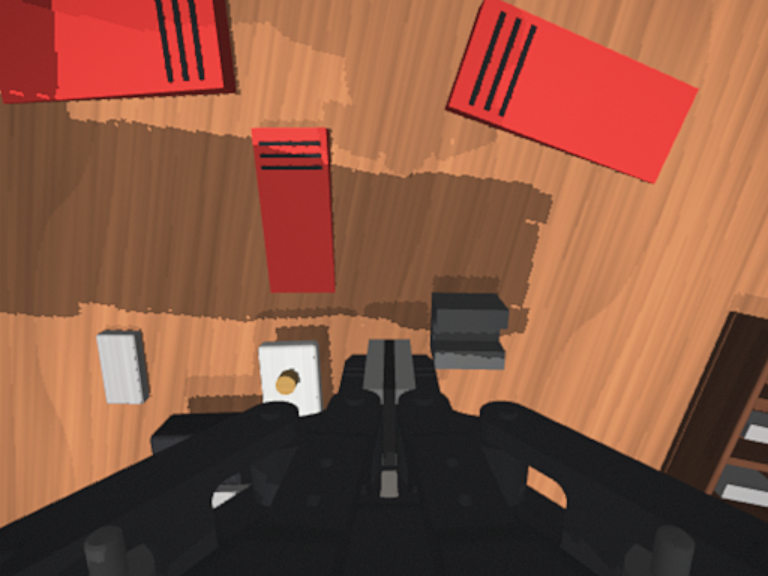

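Run:
```python
from m import *
import pickle
s,p,d=pickle.load(open('pics/w6.pkl','rb'))
rep(s,[(252,129),(326,128)],[(271,292),(334,292)],(287,382))
```

```text
heel [449.3 207.4] tip [475.3  91.4] head -77.4 len 118.8 w 49.4
foot ahead of tip 51.1 lateral(+ = +x side) -4.3
stud [[482.6  42.8]]
```

```bash
python3 -m inch '[{"twist":[0,0,0],"linear":[0.04,-0.023,0],"claw":-1},{"twist":[0,0,0],"linear":[0.08,-0.046,0],"claw":-1},{"twist":[0,0,0],"linear":[0.116,-0.067,0.02],"claw":-1},{"twist":[0,0,0],"linear":[0.116,-0.067,0.06],"claw":-1},{"twist":[0,0,0],"linear":[0.116,-0.067,0.11],"claw":-1},{"twist":[0,0,0],"linear":[0.116,-0.067,0.16],"claw":-1},{"twist":[0,0,0],"linear":[0.116,-0.067,0.19],"claw":-1},{"twist":[0,0,0],"linear":[0.116,-0.067,0.2],"claw":-1},{"twist":[0,0,0],"linear":[0.116,-0.067,0.2],"claw":-1},{"twist":[0,0,0],"linear":[0.112,-0.067,0.2],"claw":-1},{"twist":[0,0,0],"linear":[0.107,-0.067,0.2],"claw":-1},{"twist":[0,0,0],"linear":[0.102,-0.067,0.2],"claw":-1}]'
python3 -m inch '[{"twist":[0,0,0],"linear":[-0.004,0,0],"claw":-1},{"twist":[0,0,0],"linear":[-0.008,0,0],"claw":-1},{"twist":[0,0,0],"linear":[-0.012,0,0],"claw":-1},{"twist":[0,0,0],"linear":[-0.016,0,0],"claw":-1},{"twist":[0,0,0],"linear":[-0.02,0,0],"claw":-1},{"twist":[0,0,0],"linear":[-0.025,0,0],"claw":-1},{"twist":[0,0,0],"linear":[-0.03,0,0],"claw":-1},{"twist":[0,0,0],"linear":[-0.035,0,0],"claw":-1},{"twist":[0,0,0],"linear":[-0.04,0,0],"claw":-1},{"twist":[0,0,0],"linear":[-0.045,0,0],"claw":-1},{"twist":[0,0,0],"linear":[-0.048,0,0],"claw":-1},{"twist":[0,0,0],"linear":[-0.05,0,0],"claw":-1}]'
```

```text
time_s: 10.3
position: [445.9, 223.6, 6.4]
tcp_rot: [[-0.219, 0.976, 0.002], [0.976, 0.219, 0.001], [0.0, 0.002, -1.0]]
wrist_force: [-0.4, 0.4, -0.0]
finger_gap: -0.0
time_s: 11.5
position: [456.1, 174.7, 5.3]
tcp_rot: [[-0.219, 0.976, -0.0], [0.976, 0.219, -0.0], [-0.0, -0.0, -1.0]]
wrist_force: [0.2, -0.1, -0.4]
finger_gap: 0.001
```

```bash
python3 -m inch '[{"twist":[0,0,0],"linear":[-0.004,0,0],"claw":-1},{"twist":[0,0,0],"linear":[-0.008,0,0],"claw":-1},{"twist":[0,0,0],"linear":[-0.012,0,0],"claw":-1},{"twist":[0,0,0],"linear":[-0.016,0,0],"claw":-1},{"twist":[0,0,0],"linear":[-0.02,0,0],"claw":-1},{"twist":[0,0,0],"linear":[-0.024,0,0],"claw":-1},{"twist":[0,0,0],"linear":[-0.028,0,0],"claw":-1},{"twist":[0,0,0],"linear":[-0.03,0,0],"claw":-1},{"twist":[0,0,0],"linear":[-0.03,0,0],"claw":-1}]'
python3 - <<'E'
from h import *
from plant import read_camera
s,p,d=wsnap('w7')
p,d=read_camera('side');cv2.imwrite('pics/side7.png',cv2.resize(p[100:260,180:400,::-1],None,fx=3.6,fy=3.3))
E
```

```text
time_s: 12.4
position: [462.7, 145.5, 5.3]
tcp_rot: [[-0.219, 0.976, 0.0], [0.976, 0.219, -0.0], [-0.0, -0.0, -1.0]]
wrist_force: [0.4, 0.4, 0.4]
finger_gap: 0.002
```

View pics/w7.png

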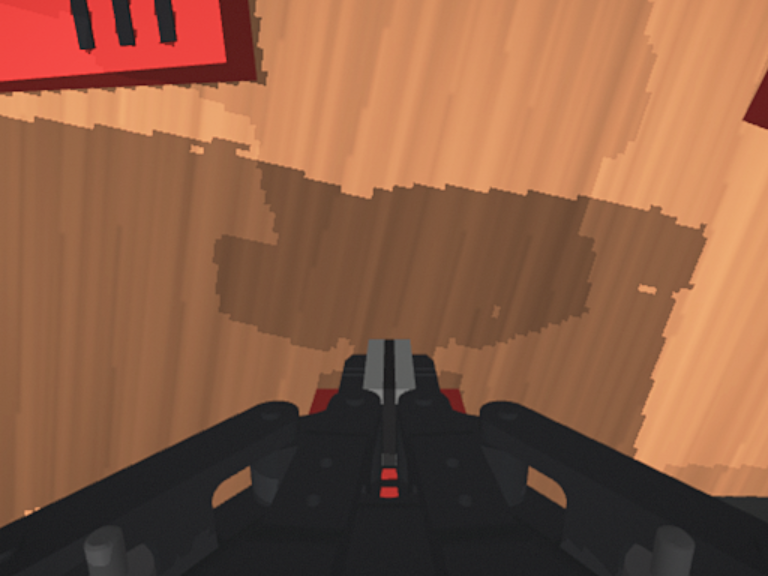

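View pics/side7.png

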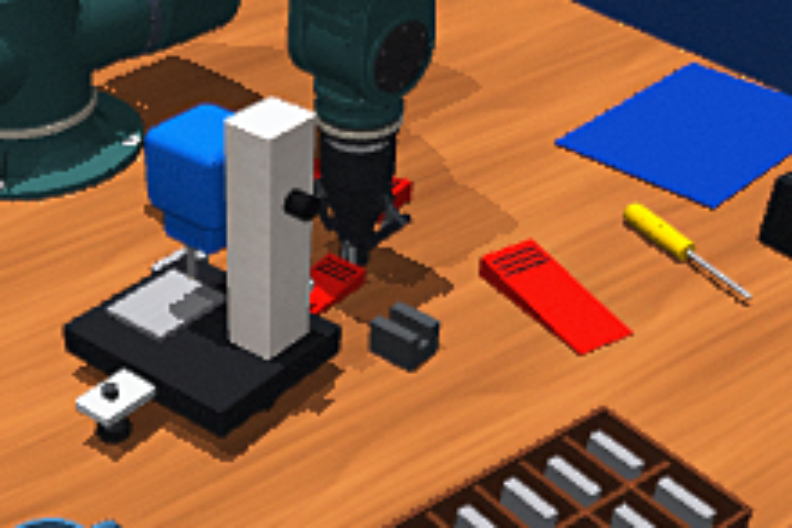

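The heel is square on the fingers and the tip is passing under the ear. I'll continue slowly and watch the force.

```bash
python3 -m inch '[{"twist":[0,0,0],"linear":[-0.002,0,0],"claw":-1},{"twist":[0,0,0],"linear":[-0.004,0,0],"claw":-1},{"twist":[0,0,0],"linear":[-0.006,0,0],"claw":-1},{"twist":[0,0,0],"linear":[-0.008,0,0],"claw":-1},{"twist":[0,0,0],"linear":[-0.01,0,0],"claw":-1},{"twist":[0,0,0],"linear":[-0.012,0,0],"claw":-1},{"twist":[0,0,0],"linear":[-0.014,0,0],"claw":-1},{"twist":[0,0,0],"linear":[-0.016,0,0],"claw":-1}]'
python3 -m inch '[{"twist":[0,0,0],"linear":[-0.002,0,0],"claw":-1},{"twist":[0,0,0],"linear":[-0.004,0,0],"claw":-1},{"twist":[0,0,0],"linear":[-0.006,0,0],"claw":-1},{"twist":[0,0,0],"linear":[-0.008,0,0],"claw":-1}]'
python3 -m inch '[{"twist":[0,0,0],"linear":[-0.002,0,0],"claw":-1},{"twist":[0,0,0],"linear":[-0.004,0,0],"claw":-1},{"twist":[0,0,0],"linear":[-0.006,0,0],"claw":-1},{"twist":[0,0,0],"linear":[-0.008,0,0],"claw":-1}]'
```

```text
time_s: 13.3
position: [466.0, 130.6, 5.3]
tcp_rot: [[-0.22, 0.976, -0.0], [0.976, 0.22, 0.002], [0.002, 0.0, -1.0]]
wrist_force: [-1.8, 6.6, 1.5]
finger_gap: -0.002
time_s: 13.7
position: [467.7, 122.8, 5.3]
tcp_rot: [[-0.22, 0.976, -0.0], [0.976, 0.22, 0.001], [0.001, 0.0, -1.0]]
wrist_force: [-1.5, 6.3, 0.8]
finger_gap: 0.002
time_s: 14.1
position: [469.4, 115.0, 5.3]
tcp_rot: [[-0.22, 0.976, -0.0], [0.976, 0.22, 0.001], [0.001, -0.0, -1.0]]
wrist_force: [-1.4, 5.6, 1.6]
finger_gap: 0.002
```

```bash
python3 -m inch '[{"twist":[0,0,0],"linear":[-0.002,0,0],"claw":-1},{"twist":[0,0,0],"linear":[-0.004,0,0],"claw":-1},{"twist":[0,0,0],"linear":[-0.006,0,0],"claw":-1},{"twist":[0,0,0],"linear":[-0.008,0,0],"claw":-1}]'
python3 -m inch '[{"twist":[0,0,0],"linear":[-0.001,0,0],"claw":-1},{"twist":[0,0,0],"linear":[-0.002,0,0],"claw":-1}]'
python3 -m inch '[{"twist":[0,0,0],"linear":[-0.001,0,0],"claw":-1}]'
```

```text
time_s: 14.5
position: [471.2, 107.1, 5.3]
tcp_rot: [[-0.219, 0.976, -0.0], [0.976, 0.219, 0.001], [0.001, 0.0, -1.0]]
wrist_force: [-1.3, 5.0, 0.8]
finger_gap: -0.001
time_s: 14.7
position: [471.6, 105.2, 5.3]
tcp_rot: [[-0.219, 0.976, -0.0], [0.976, 0.219, 0.001], [0.001, 0.0, -1.0]]
wrist_force: [-1.2, 4.6, 1.0]
finger_gap: -0.006
time_s: 14.8
position: [471.9, 104.2, 5.3]
tcp_rot: [[-0.219, 0.976, -0.0], [0.976, 0.219, 0.001], [0.001, 0.0, -1.0]]
wrist_force: [-0.8, 5.7, 2.0]
finger_gap: -0.002
```

Run:
```python
from h import *
from plant import read_camera
p,d=read_camera('side');cv2.imwrite('pics/side8.png',cv2.resize(p[100:260,180:400,::-1],None,fx=3.6,fy=3.3))
```

```text
(no output)
```

View pics/side8.png

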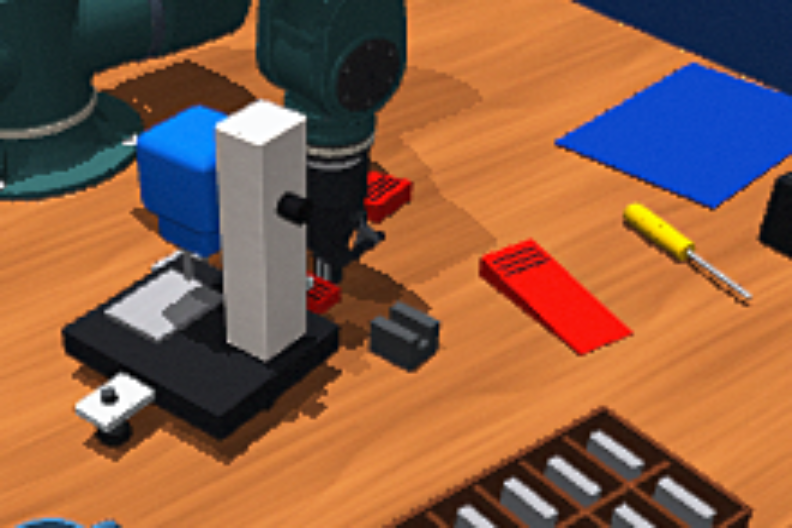

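The column has moved visibly towards upright. I'll go on in 1 mm steps until the force rises.

```bash
python3 -m inch '[{"twist":[0,0,0],"linear":[-0.001,0,0],"claw":-1}]'|grep -E 'pos|force'
python3 -m inch '[{"twist":[0,0,0],"linear":[-0.001,0,0],"claw":-1}]'|grep -E 'pos|force'
python3 -m inch '[{"twist":[0,0,0],"linear":[-0.001,0,0],"claw":-1}]'|grep -E 'pos|force'
```

```text
position: [472.1, 103.2, 5.3]
wrist_force: [-0.9, 5.1, 1.2]
position: [472.4, 102.2, 5.3]
wrist_force: [0.1, 5.4, 1.7]
position: [472.5, 101.2, 5.3]
wrist_force: [-0.7, 6.6, 0.7]
```

```bash
python3 -m inch '[{"twist":[0,0,0],"linear":[-0.001,0,0],"claw":-1}]'|grep -E 'pos|force'
python3 -m inch '[{"twist":[0,0,0],"linear":[-0.001,0,0],"claw":-1}]'|grep -E 'pos|force'
```

```text
position: [472.7, 100.5, 5.3]
wrist_force: [-1.3, 10.6, 1.9]
position: [472.8, 100.0, 5.3]
wrist_force: [-3.5, 15.0, 3.8]
```

```bash
python3 -m inch '[{"twist":[0,0,0],"linear":[-0.001,0,0],"claw":-1},{"twist":[0,0,0],"linear":[-0.001,0,0],"claw":-1}]'|grep -E 'pos|force'
python3 -m inch '[{"twist":[0,0,0],"linear":[0.004,0,0],"claw":-1},{"twist":[0,0,0],"linear":[0.01,0,0],"claw":-1},{"twist":[0,0,0],"linear":[0.025,0,0],"claw":-1},{"twist":[0,0,0],"linear":[0.045,0,-0.02],"claw":-1},{"twist":[0,0,0],"linear":[0.05,0,-0.06],"claw":-1},{"twist":[0,0,0],"linear":[0.05,0,-0.11],"claw":-1},{"twist":[0,0,0],"linear":[0.05,0,-0.16],"claw":-1},{"twist":[0,0,0],"linear":[0.05,0,-0.2],"claw":-1},{"twist":[0,0,0],"linear":[0.05,0,-0.2],"claw":-1},{"twist":[0,0,0],"linear":[0.05,0,-0.2],"claw":-1}]'
python3 - <<'E'
from h import *
from plant import read_camera
s,p,d=wsnap('w9')
p,d=read_camera('side');cv2.imwrite('pics/side9.png',cv2.resize(p[100:260,180:400,::-1],None,fx=3.6,fy=3.3));np.savez('pics/side9.npz',p=p,d=d)
E
```

```text
position: [472.9, 99.5, 5.3]
wrist_force: [-2.6, 15.1, 3.6]
time_s: 16.55
position: [462.7, 146.9, 205.7]
tcp_rot: [[-0.219, 0.976, 0.002], [0.976, 0.219, -0.0], [-0.001, 0.002, -1.0]]
wrist_force: [-0.7, -0.3, -0.6]
finger_gap: -0.001
```

View pics/w9.png

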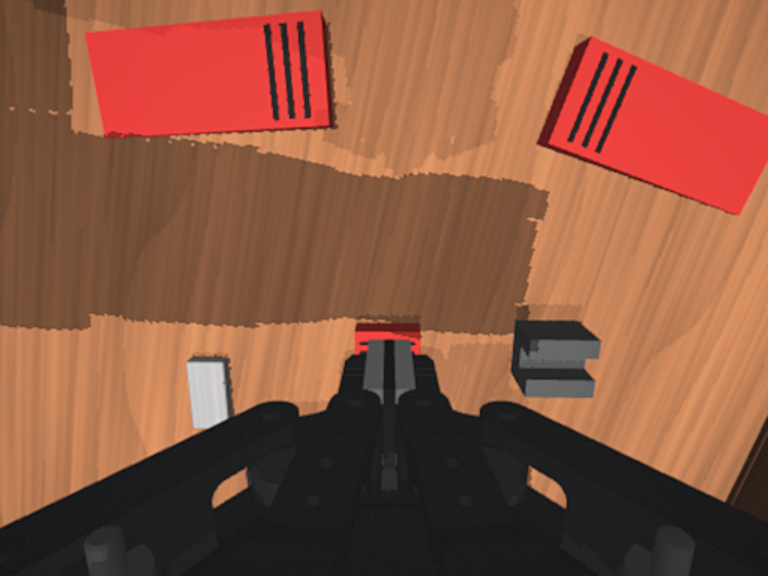

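View pics/side9.png

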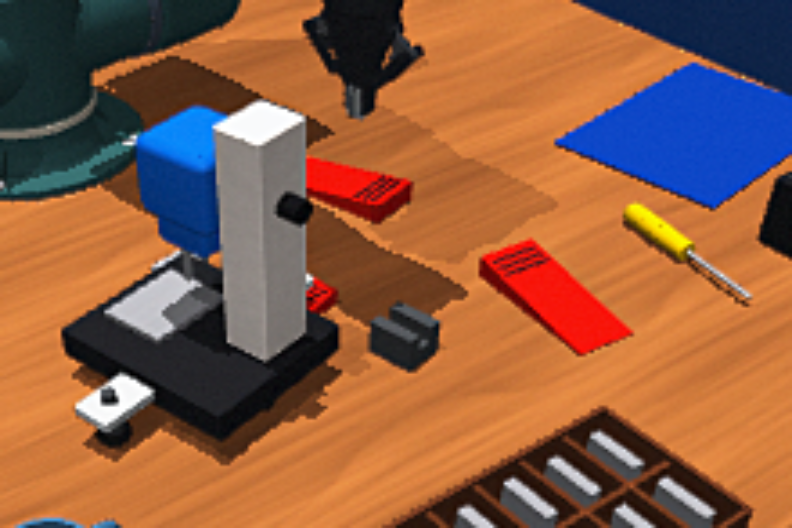

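```bash
python3 -m inch '[{"twist":[0,0,0],"linear":[0,0.035,-0.02],"claw":-1},{"twist":[0,0,0],"linear":[0,0.07,-0.04],"claw":-1},{"twist":[0,0,0],"linear":[0,0.07,-0.04],"claw":-1},{"twist":[0,0,0],"linear":[0,0.07,-0.04],"claw":-1}]'
python3 - <<'E'
from h import *
s,p,d=wsnap('w10')
E
```

```text
time_s: 17.05
position: [530.6, 162.1, 243.7]
tcp_rot: [[-0.219, 0.976, -0.002], [0.976, 0.219, -0.001], [0.0, -0.002, -1.0]]
wrist_force: [-1.0, -0.4, 0.4]
finger_gap: 0.001
```

View pics/w10.png

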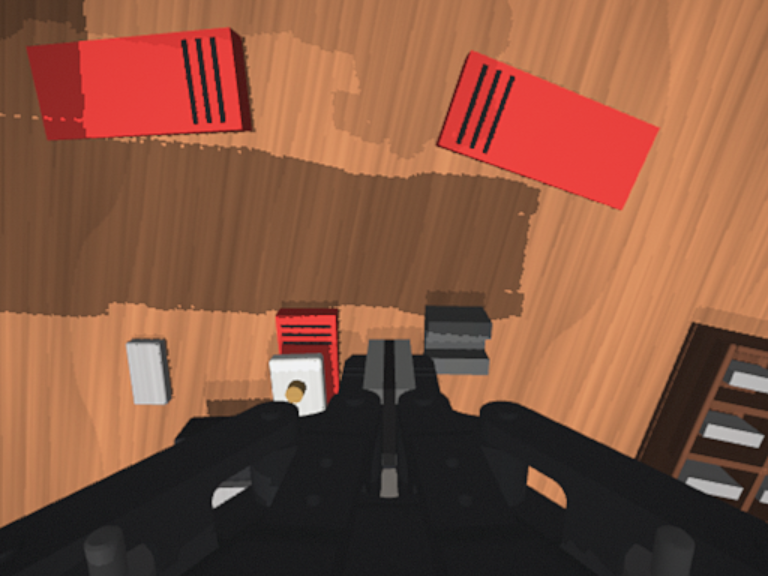

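Run:
```python
from m import *
import pickle
s,p,d=pickle.load(open('pics/w10.pkl','rb'))
P=wcloud(s,d)
for a in('w1','w6','w10'):
    S,pp,dd=pickle.load(open(f'pics/{a}.pkl','rb'));Q=wcloud(S,dd)
    g=cv2.cvtColor(pp,cv2.COLOR_RGB2HSV)
    m=(np.hypot(Q[...,0]-481,Q[...,1]-43)<30)&(Q[...,2]>38)&(Q[...,2]<53)&(g[...,1]<60)&(g[...,2]>70)
    q=Q[m];A=np.c_[(q[:,:2]-[482,41])@np.array([-.24,.97]),np.ones(len(q))];print(a,len(q),'slope,z at foot',np.linalg.lstsq(A,q[:,2],rcond=None)[0].round(3))
F=lambda a,z:wray(s,np.array(a)/1.5,z)[:,:2]
h=F([(277,316),(338,316)],20);H=h.mean(0);sd=F([(295,393)],60.5)[0]
r=np.array([482.3,40.6])-H;u=np.array([.219,-.976]);print(h.round(1),H.round(1),'heel to foot along',r@u,'lat',r@[.976,.219],'stud',sd)
e=F([(268,363),(322,357)],47.5);print('ear',e.round(1))
R=lambda q:None
# column points: mean y-direction offset between side0 and side9
for n in('side0','side9'):
    f=np.load(f'pics/{n}.npz');Q=cloud('side',f['d']);g=cv2.cvtColor(f['p'],cv2.COLOR_RGB2HSV)
    m=(np.abs(Q[...,0]-530)<80)&(np.abs(Q[...,1]+70)<80)&(Q[...,2]>90)&(Q[...,2]<300)&(g[...,1]<60)&(g[...,2]>120)
    # face nearest +x: fit stand-y vs z
    q=Q[m];yy=(q[:,:2]-[511.3,-75.8])@np.array([-.242,.970]);
    zb=np.arange(100,300,20);c=[np.median(yy[(q[:,2]>z)&(q[:,2]<z+20)]) for z in zb];print(n,len(q),'tilt dy/dz',np.polyfit(zb,c,1)[0].round(4))
```

```text
w1 1252 slope,z at foot [-0.052 43.112]
w6 1374 slope,z at foot [-0.054 43.049]
w10 1063 slope,z at foot [-4.6000e-02  4.7955e+01]
[[452.4  82.4]
 [501.9  93.6]] [477.2  88. ] heel to foot along 47.39884436635337 lat -5.3735411011226155 stud [482.97598885  39.14560532]
ear [[456.4  52.9]
 [497.2  67.3]]
side0 748 tilt dy/dz 0.0407
side9 1054 tilt dy/dz -0.0049
```

```bash
python3 -c "
from plant import *
print(state()['time_s'],state()['wrist_force']);print(sign_off())"
```

```text
17.1 [-0.44217161  0.29632518  0.20806957]
the job is handed in; nothing more can be done
None
```

I pushed the smallest red wedge under the brass foot, thin edge first, and left it there carrying the foot. The job is handed in at 17.1 s. The fingers stayed shut throughout and the wedge was only pushed: first at the heel, then one nudge on its side to line it up, then at the heel again until it jammed.

**The push:** it took about 5–6 N, then rose to about 15 N at the jam. I then backed off with the arm touching nothing.

**Checks after letting go:**
- **Column tilt:** it went from 0.041 to −0.005 rad, which is level within the noise.
- **Left ear:** it rose 4.9 mm, against 5 mm expected.
- **Wedge:** its tip is about 72 mm past the foot's centre, against about 70 mm expected. The foot sits about 5 mm off the wedge's centre line, and the wedge is 50 mm wide.
- **Other objects:** the two larger red wedges, the V-block, the bright block and the screwdriver look unmoved in the last pictures. I did not check the ring gauge, plug gauge or mug again, but the arm never went near them.

**Disagreement:** the slope I fitted to the ear's top barely changed, from −0.052 to −0.046. I think that fit is unreliable, because it covers a small patch and probably takes in some of the wedge. The ear's height, the column tilt and the jam force all indicate level.

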